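# Strip a stack of mould parts into their foam trays

## Task

The small parts of an injection mould stand stacked on a wooden block on the toolmaker's bench: a guide bush on a cavity insert on a slide on a backing plate. Take the stack apart and lay each part, right side up and flat on the floor of the cut-out, in the foam tray whose cut-out has that part's shape and size. Set the ground parts down, do not drop them or knock them off the stack, and leave the hammer and the wrench where they lie.

Things in the scene. Friction and masses are not known exactly. Their poses are not given: they have to be found in the camera images.
- bush: Flanged guide bush, brass-coloured, standing upright on its flange at the top of the stack: flange diameter 34 x 8 mm high, sleeve above it diameter 26 x 32 mm, 40 mm high in all, bore 18 mm, about 0.1 kg. Origin: centre of the underside; z up its axis.
- insert: Cavity insert, bright steel block 60 (x) x 40 (y) x 20 mm high, four small dark holes near the corners, about 0.36 kg. Second from the top: it carries the bush and lies on the slide. Origin: centre of the underside; x along the 60 mm.
- slide: Mould slide, dark steel, third from the top, 84 (x) x 48 (y) x 28 mm high: a foot 8 mm high with lugs 6 mm wide along both long sides, above it a body 36 mm wide (y), to be gripped across there. The -x end slopes; small bright nose at +x. 0.7 kg. Origin: centre of the underside of the 84 x 48 outline, x along the 84 mm; either way round is right in the tray.
- plate: Backing plate, bright steel bar 116 (x) x 50 (y) x 18 mm high with dark screw holes near both ends, 0.8 kg; bottom of the stack, on a fixed wooden block 100 x 42 x 20 mm high that it overhangs all round. Origin: centre of the underside; x along the 116 mm. The stacked parts lie roughly centred on one another, each turned a little.
- tray_bush: Fixed parts tray, blue plastic shell filled with black foam, outside 158 (x) x 108 (y) x 18 mm high; one cut-out in the middle, its floor yellow, round, diameter 50 mm, 6 mm deep. All four trays have the same outside. Origin: centre of the underside; the floor of the cut-out is 12 mm and the foam's top 18 mm above it; x runs along the long side.
- tray_insert: Fixed parts tray, blue plastic shell filled with black foam, outside 158 (x) x 108 (y) x 18 mm high; one cut-out in the middle, its floor yellow, rectangular, 76 (x) x 56 (y) mm, 6 mm deep. All four trays have the same outside. Origin: centre of the underside; the floor of the cut-out is 12 mm and the foam's top 18 mm above it; x runs along the long side.
- tray_slide: Fixed parts tray, blue plastic shell filled with black foam, outside 158 (x) x 108 (y) x 18 mm high; one cut-out in the middle, its floor yellow, rectangular, 100 (x) x 64 (y) mm, 6 mm deep. All four trays have the same outside. Origin: centre of the underside; the floor of the cut-out is 12 mm and the foam's top 18 mm above it; x runs along the long side.
- tray_plate: Fixed parts tray, blue plastic shell filled with black foam, outside 158 (x) x 108 (y) x 18 mm high; one cut-out in the middle, its floor yellow, rectangular, 132 (x) x 66 (y) mm, 6 mm deep. All four trays have the same outside. Origin: centre of the underside; the floor of the cut-out is 12 mm and the foam's top 18 mm above it; x runs along the long side.
- hammer: Hammer lying on the bench beyond the work, roughly along y; not part of the job. Origin on its underside.
- wrench: Open-ended wrench lying on the bench beyond the work, roughly along y; not part of the job. Origin on its underside.
Mind the look-alikes: they are no part of the job. Leave any purple or turquoise look-alike of the tray_plate alone.

How it is judged:
By the outcome, as a careful person would: the job done as asked, in the order asked, and still so for the second after the job is handed in, with the robot touching nothing.
It also fails if it takes over 104 s, if anything falls off the work surface, if the arm or the gripper's body presses on something with over 40 N, if the wrist force passes 120 N, or if a joint passes its speed limit or range.

## Robot

A 7-joint arm with a two-finger parallel gripper is mounted at the origin on the work surface. World frame = base frame: x ahead of the robot, y to its left, z up, the work surface at z = 0. Lengths are in m, angles in rad, forces in N, time in s.
With the tool pointing down it reaches from about 0.425 to 0.925 m from the base axis. Payload 6.8 kg.
Tool frame: the origin (TCP) lies on the centre line of the jaws, within the pads' length; the fingertips stand 25 mm ahead of it and the grasp point (between the pads) lies 6 mm ahead of it; z points along the fingers, y is the line along which they close (so a half turn about z gives the same grasp; the last joint's range is limited). The gripper opens to 85 mm and grips with 20 to 120 N. Pads are 22 mm wide; open, the fingers measure 114 mm over their backs; the gripper's body (76 mm by 85 mm) begins 54 mm behind the grasp point. The pads swing forward as they close: fully open they stand 13 mm farther back than shut.
Start: joints at [1.209, 0.477, 0.022, 1.555, -0.011, 1.109, -0.083], TCP at [0.169, -0.653, 0.256] pointing down, gripper open.
Joint ranges: [-2.96, 2.96], [-0.34, 2.1], [-1.41, 1.46], [0.24, 2.44], [-1.37, 4.51], [0.17, 1.92], [-2.96, 2.96]. Speed limits (rad/s): [2.39, 2.39, 3.14, 3.14, 3.14, 3.14, 3.14].

## Interface

Orientations are given as a rotation vector (axis times angle).
In Python, from bench import status, imaging, workorder gives the robot as it stands.
- The arm moves only by the tool send_rows, never from a script. Its argument "steps" is a list of rows, each an object of numbers: "dx", "dy", "dz": the shift along the tool's x, y, z in cm; "yaw": the turn about the tool's z in degrees; "gripper": the opening, from 0 (shut) to 1 (fully open). A call has 1 to 5 rows; each row is the pose to reach, as a shift and turn from the pose commanded when the call began, along the tool's axes at that moment; what a row does not reach only later rows make up. A row lasts 1/8 s, in which the tool goes at most 62.5 mm and 10.7 degrees, less where a joint would pass 70% of its speed; a pose out of reach is approached as far as the arm can. A call with a gripper value outside its range is refused whole. The fingers move at their own pace and stop on an object; "force" is the grip in N (left out, the last holds). Time passes only in rows, so rows that repeat a pose let the fingers close. It gives the time, the measured TCP pose, the force, the opening and the grip force at its end, in the units of the state.
- status.get_obs(): the state, without advancing time (a new reading comes with each control period).
- imaging.grab_frame(name): name is "scene" or "top" or "wrist"; returns a dict with "color" (420x560x3 uint8, red, green, blue), "depth" (420x560 float32, m along the optical axis (not along the pixel's ray), 0 where there is no reading), "K" (3x3 intrinsics, pixels), "k1" (the pictures are not rectified: a ray, as slopes to the right and down, at radius r is drawn at 1 + k1 r^2 times it, then the intrinsics apply), "R" (3x3) and "t" (3): a world point X has camera coordinates R X + t. Camera axes: x right, y down, z forward; pixel columns grow to the right and rows downward; lengths in m; the calibration is good to about 2 mm. A picture is of the moment at which its call begins.
- workorder.hand_in(): hands the job in; it is judged then, once.
The state is a dict: "clock": time; "joints": joint angles; "qvel": joint speeds; "tau": joint torques, N m; "tcp_pos": TCP position; "orientation": TCP orientation; "contact_force": force on the tool from outside, world axes, zero at the start; "moment": the same for the moment, N m; "grip_width": finger opening in m; "gripper_force": force on a finger pad.
Only numpy, scipy, OpenCV 4.12 (cv2) and the standard library are available. Lean on these libraries where they do the work, as an engineer would, in place of code of your own. Each camera call takes 0.05 s, during which the arm holds its last target. There are 200 camera calls.

## Working session

There is one attempt and no reset: what is moved stays moved. The work goes in short steps, Python scripts to look and compute and a tool call to move; the robot and the scene stay as the last step left them, time stands still between calls to the robot, and variables do not carry over. Pictures are saved under pics/ and viewed, at most 14 in all, crops included, and the job is handed in when it is done.

Besides the shell and the picture viewer there is one more tool, called after "Call:" by a JSON object that holds its "method" and its "body". send_rows: Moves the arm, as the interface text tells. Its arguments: {"type":"object","properties":{"steps":{"type":"array"},"force":{"type":"number"}},"required":["steps"]}

```bash
ls; mkdir -p pics; cat > h.py <<'E'
import numpy as np, cv2
from bench import status, imaging
def grab(n): return imaging.grab_frame(n)
def save(f,name,crop=None,scale=1):
    im=f["color"][...,::-1]
    if crop: a,b,c,d=crop; im=im[b:d,a:c]
    cv2.imwrite("pics/"+name,cv2.resize(im,None,fx=scale,fy=scale,interpolation=cv2.INTER_CUBIC))
def slopes(f,uv):
    D=np.array([f["k1"],0,0,0.])
    return cv2.undistortPoints(np.array(uv,float).reshape(-1,1,2),np.array(f["K"],float),D).reshape(-1,2)
def onz(f,uv,z):
    s=slopes(f,uv); d=np.c_[s,np.ones(len(s))]@f["R"]; c=-f["R"].T@f["t"]
    return c+d*((z-c[2])/d[:,2])[:,None]
def cloud(f):
    h,w=f["depth"].shape; v,u=np.mgrid[:h,:w]
    s=slopes(f,np.c_[u.ravel(),v.ravel()]); z=f["depth"].ravel()
    P=(np.c_[s,np.ones(len(s))]*z[:,None]-f["t"])@f["R"]
    P[z==0]=np.nan
    return P.reshape(h,w,3)
E
python3 - <<'E'
from h import *
import pickle
for n in("top","scene"):
    f=grab(n); save(f,n+"0.png"); pickle.dump(f,open(n+"0.pkl","wb"))
    print(n,-f["R"].T@f["t"],f["R"].round(2).tolist(),f["k1"])
o=status.get_obs(); print(o)
E
```

```text
pics
top [ 0.30632908 -0.1470345   1.3044644 ] [[0.03, -1.0, -0.01], [-0.98, -0.02, -0.18], [0.18, 0.02, -0.98]] -0.10107626072110695
scene [0.96956072 0.47416623 1.01780957] [[-0.81, 0.58, 0.0], [0.44, 0.63, -0.64], [-0.38, -0.52, -0.77]] -0.089670548572917
{'clock': 0.1, 'joints': array([ 1.20889434,  0.4777063 ,  0.02232641,  1.55633065, -0.01153048,
        1.10932509, -0.08313357]), 'qvel': array([ 1.08957553e-03, -1.86491437e-03, -3.25175398e-04, -5.76348559e-03,
        1.47082511e-03,  7.94509108e-05,  1.27413600e-03]), 'tau': array([ 5.23965951e-03, -5.97752595e+01,  1.61414355e+00, -2.81948644e+01,
        1.28354720e-02,  4.99821705e-03,  5.32488673e-05]), 'tcp_pos': array([ 0.16936975, -0.65289809,  0.25543932]), 'orientation': array([-3.11473001e+00, -3.97378091e-01,  4.57188190e-04]), 'contact_force': array([-0.45882827,  0.06242632, -0.38481752]), 'moment': array([-0.00092836,  0.02170838, -0.03670506]), 'gripper_force': 0.0, 'grip_width': 0.08527666627015028}
```

View pics/top0.png

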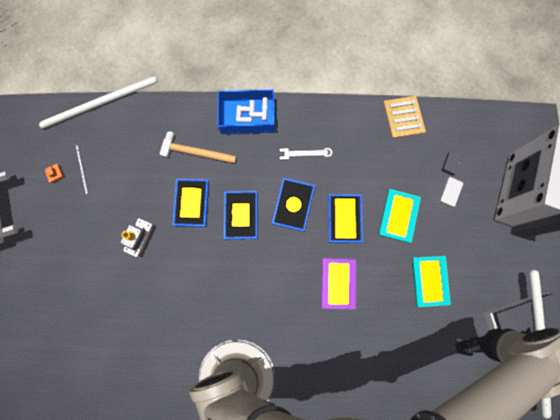

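View pics/scene0.png

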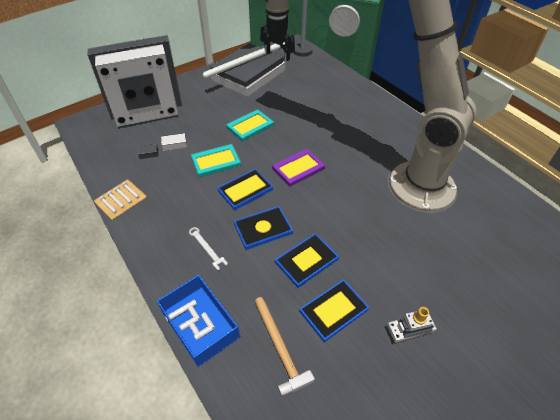

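The top view shows four blue-rimmed trays at (190,202), (240,214), (293,204) and (345,217). The look-alikes are purple at (339,283) and turquoise at (400,215) and (431,280). The stack is at (136,237). The scene view shows the stack at (412,325) and the same tray row.

```bash
cat > m.py <<'E'
from h import *
def yellow(f,z=0.012,amin=60):
    hsv=cv2.cvtColor(f["color"],cv2.COLOR_RGB2HSV)
    m=cv2.inRange(hsv,(24,180,150),(36,255,255)); out=[]
    for c in cv2.findContours(m,cv2.RETR_EXTERNAL,cv2.CHAIN_APPROX_NONE)[0]:
        if cv2.contourArea(c)<amin: continue
        P=onz(f,c.reshape(-1,2),z)[:,:2]
        (cx,cy),(w,h),a=cv2.minAreaRect((P*1000).astype(np.float32))
        if w<h: w,h,a=h,w,a+90
        out.append((c.reshape(-1,2).mean(0).round(),round(cx/1000,4),round(cy/1000,4),round(w),round(h),round((a+90)%180-90,1)))
    return out
E
python3 - <<'E'
from m import *
import pickle
for n in("top","scene"):
    f=pickle.load(open(n+"0.pkl","rb")); print(n)
    for o in yellow(f): print(*o)
    P=cloud(f); 
    m=(P[...,2]>.03)&(P[...,2]<.14)&(P[...,1]>.05)&(P[...,1]<.4)&(P[...,0]>.3)&(P[...,0]<.6)
    Q=P[m]; v,u=np.nonzero(m)
    for a,b in((.03,.045),(.058,.072),(.08,.09),(.115,.14)):
        k=(Q[:,2]>a)&(Q[:,2]<b); print(a,k.sum(),np.median(Q[k],0).round(4),(Q[k].min(0)).round(3),Q[k].max(0).round(3))
f=pickle.load(open("top0.pkl","rb")); save(f,"crop_plate.png",(310,180,470,320),5)
E
```

```text
top
[338. 283.] 0.3092 -0.3183 125 58 0.1
[431. 281.] 0.3221 -0.6239 127 60 4.4
[345. 218.] 0.524 -0.3403 128 67 1.3
[293. 204.] 0.5667 -0.1674 48 47 1.3
[400. 215.] 0.5374 -0.5241 127 60 -13.4
[191. 204.] 0.565 0.1778 99 65 -0.8
0.03 246 [0.4365 0.3298 0.0375] [0.378 0.299 0.031] [0.5   0.382 0.045]
0.058 78 [0.4613 0.331  0.0637] [0.398 0.313 0.058] [0.479 0.374 0.071]
0.08 141 [0.4374 0.3417 0.0849] [0.405 0.316 0.081] [0.469 0.374 0.09 ]
0.115 44 [0.4357 0.3432 0.1236] [0.423 0.333 0.116] [0.448 0.357 0.13 ]
scene
[334. 309.] 0.5639 0.1783 99 64 -0.8
[306. 258.] 0.526 0.0069 75 54 2.2
[262. 226.] 0.5643 -0.1704 48 44 -35.2
[245. 187.] 0.5223 -0.341 131 63 0.3
[298. 166.] 0.3063 -0.3204 125 56 -0.3
[215. 159.] 0.5339 -0.526 126 54 -13.8
[250. 123.] 0.3182 -0.6265 123 52 4.6
0.03 274 [0.4802 0.3369 0.0383] [0.392 0.3   0.03 ] [0.502 0.385 0.045]
0.058 128 [0.4682 0.3381 0.0653] [0.417 0.316 0.058] [0.481 0.378 0.072]
0.08 204 [0.4508 0.353  0.0854] [0.407 0.319 0.08 ] [0.471 0.377 0.089]
0.115 78 [0.4386 0.348  0.1241] [0.424 0.335 0.116] [0.451 0.359 0.129]
```

View pics/crop_plate.png

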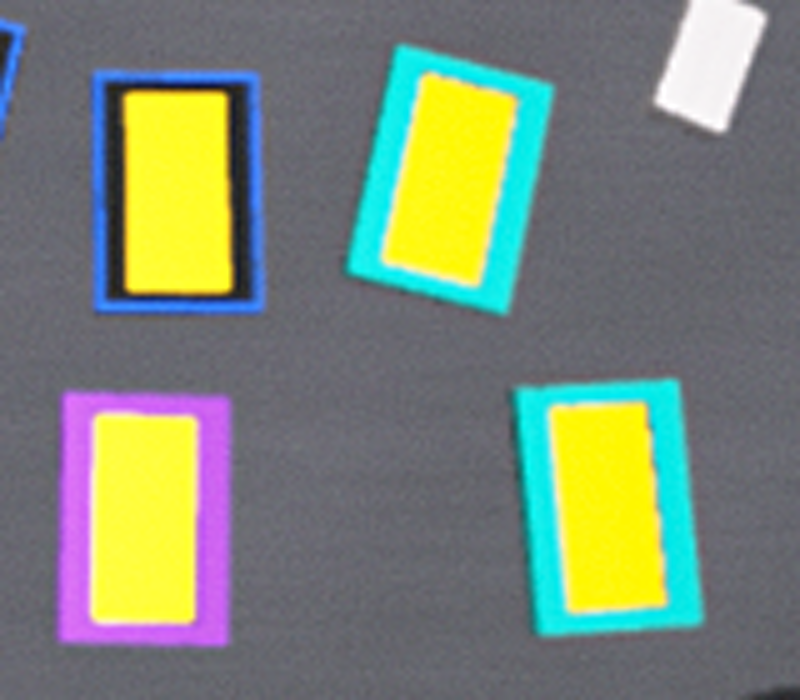

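The crop shows one tray with a blue rim and black foam, at (345,217) in the top view. Its floor measures about 130 x 66 mm, so it is tray_plate. The purple and turquoise ones are look-alikes and stay untouched. The other floors measure slide 99x65 at (190,203), insert 75x54 at (240,214) and bush ⌀48 at (293,204).

```bash
cat > go.py <<'E'
from h import *
import sys
from scipy.spatial.transform import Rotation as Ro
def plan(x,y,z,head=None,turn=None,wrap=True):
    o=status.get_obs(); R=Ro.from_rotvec(o["orientation"]).as_matrix()
    d=R.T@(np.array([x,y,z])-o["tcp_pos"])*100
    h=np.degrees(np.arctan2(R[1,1],R[0,1])); yaw=0
    if head is not None: yaw=-(head-h); yaw=(yaw+90)%180-90 if wrap else (yaw+180)%360-180
    print("t%.2f"%o["clock"],"tcp",o["tcp_pos"].round(4),"head %.1f tilt %.3f"%(h,-R[2,2]),"q7 %.2f w %.4f"%(o["joints"][6],o["grip_width"]))
    print("dx %.2f dy %.2f dz %.2f yaw %.1f"%(*d,yaw))
if __name__=="__main__":
    a=[float(v) for v in sys.argv[1:]]; plan(*a,wrap=False)
E
python3 go.py .5 -.25 .3 0; python3 go.py .42 .33 .3 48
```

```text
t0.10 tcp [ 0.1694 -0.6529  0.2554] head -75.5 tilt 1.000 q7 -0.08 w 0.0853
dx 42.12 dy -30.71 dz -4.41 yaw -75.5
t0.10 tcp [ 0.1694 -0.6529  0.2554] head -75.5 tilt 1.000 q7 -0.08 w 0.0853
dx 48.94 dy -88.86 dz -4.31 yaw -123.5
```

Call:
{"method": "send_rows", "body": {"steps": [{"dx": 5, "dy": -3.5, "dz": -1, "yaw": -9}, {"dx": 10, "dy": -7, "dz": -2, "yaw": -18}, {"dx": 15, "dy": -10.5, "dz": -3, "yaw": -27}, {"dx": 20, "dy": -14, "dz": -4, "yaw": -36}, {"dx": 25, "dy": -18, "dz": -4.5, "yaw": -45}]}}

```text
validation failed for argument at $.st...
```

```bash
python3 go.py .52 -.16 .3 10;python3 go.py .42 .33 .3 48
```

```text
t0.10 tcp [ 0.1694 -0.6529  0.2554] head -75.5 tilt 1.000 q7 -0.08 w 0.0853
dx 46.31 dy -38.91 dz -4.40 yaw -85.5
t0.10 tcp [ 0.1694 -0.6529  0.2554] head -75.5 tilt 1.000 q7 -0.08 w 0.0853
dx 48.94 dy -88.86 dz -4.31 yaw -123.5
```

Call:
{"method": "send_rows", "body": {"steps": [{"dx": 5, "dy": -3.5, "dz": -1, "yaw": -9, "gripper": 1}, {"dx": 10, "dy": -7, "dz": -2, "yaw": -18, "gripper": 1}, {"dx": 15, "dy": -10.5, "dz": -3, "yaw": -27, "gripper": 1}, {"dx": 20, "dy": -14, "dz": -4, "yaw": -36, "gripper": 1}, {"dx": 25, "dy": -18, "dz": -4.5, "yaw": -45, "gripper": 1}]}}

```text
clock: 0.72
tcp_pos: [0.3664, -0.4162, 0.3016]
orientation: [2.722, 1.567, 0.0]
contact_force: [1.1, -0.7, -0.6]
grip_width: 0.0851
gripper_force: 0.0
```

```bash
python3 go.py .52 -.16 .3 10;python3 go.py .42 .33 .3 48
```

```text
t0.72 tcp [ 0.3664 -0.4162  0.3016] head -30.2 tilt 1.000 q7 0.15 w 0.0851
dx 29.87 dy 0.40 dz 0.15 yaw -40.2
t0.72 tcp [ 0.3664 -0.4162  0.3016] head -30.2 tilt 1.000 q7 0.15 w 0.0851
dx 67.20 dy -32.87 dz 0.12 yaw -78.2
```

Call:
{"method": "send_rows", "body": {"steps": [{"dx": 6, "dy": 0, "dz": 0, "yaw": -8, "gripper": 1}, {"dx": 12, "dy": 0, "dz": 0, "yaw": -16, "gripper": 1}, {"dx": 18, "dy": 0, "dz": 0, "yaw": -24, "gripper": 1}, {"dx": 24, "dy": 0, "dz": 0, "yaw": -32, "gripper": 1}, {"dx": 30, "dy": 0, "dz": 0, "yaw": -40, "gripper": 1}]}}

```text
clock: 1.35
tcp_pos: [0.5178, -0.1575, 0.301]
orientation: [-2.024, -2.403, 0.0]
contact_force: [1.2, -1.2, -0.1]
grip_width: 0.0854
gripper_force: 0.0
```

Call:
{"method": "send_rows", "body": {"steps": [{"dx": 6, "dy": 0, "dz": 0, "yaw": -5, "gripper": 1}, {"dx": 12, "dy": 0, "dz": 0, "yaw": -10, "gripper": 1}, {"dx": 18, "dy": 0, "dz": 0, "yaw": -15, "gripper": 1}, {"dx": 24, "dy": 0, "dz": 0, "yaw": -20, "gripper": 1}, {"dx": 30, "dy": 0, "dz": 0, "yaw": -25, "gripper": 1}]}}

```text
clock: 1.98
tcp_pos: [0.4669, 0.1382, 0.3011]
orientation: [1.458, 2.782, -0.001]
contact_force: [0.9, -0.2, 0.5]
grip_width: 0.0854
gripper_force: 0.0
```

```bash
python3 go.py .42 .33 .3 48
```

```text
t1.98 tcp [0.4669 0.1382 0.3011] head 34.7 tilt 1.000 q7 0.05 w 0.0854
dx 18.44 dy 7.06 dz 0.10 yaw -13.3
```

Call:
{"method": "send_rows", "body": {"steps": [{"dx": 5, "dy": 2, "dz": 0, "yaw": -4, "gripper": 1}, {"dx": 10, "dy": 4, "dz": 0, "yaw": -8, "gripper": 1}, {"dx": 15, "dy": 5.7, "dz": 0, "yaw": -13, "gripper": 1}, {"dx": 18.4, "dy": 7, "dz": 0, "yaw": -13, "gripper": 1}, {"dx": 18.4, "dy": 7, "dz": 0, "yaw": -13, "gripper": 1}]}}

```text
clock: 2.6
tcp_pos: [0.419, 0.3308, 0.3011]
orientation: [-1.129, -2.93, -0.002]
contact_force: [0.7, 0.9, -0.6]
grip_width: 0.0854
gripper_force: 0.0
```

```bash
python3 - <<'E'
from h import *
import pickle
f=grab("wrist"); save(f,"w1.png"); pickle.dump(f,open("w1.pkl","wb")); print(-f["R"].T@f["t"],f["R"].round(2).tolist(),f["k1"])
s=grab("scene"); pickle.dump(s,open("s1.pkl","wb"))
P=cloud(s); o=status.get_obs(); c=o["tcp_pos"]; print(c)
m=(np.hypot(P[...,0]-c[0],P[...,1]-c[1])<.075)&(P[...,2]>.2)
print(np.sort(P[m][:,2])[:30].round(4))
E
```

```text
[0.36580283 0.37839619 0.41909261] [[0.67, 0.74, 0.0], [0.71, -0.64, 0.28], [0.21, -0.19, -0.96]] -0.05660649599696702
[0.42090606 0.32741627 0.30068468]
[0.2875 0.2882 0.289  0.2902 0.2905 0.2905 0.2909 0.2913 0.2917 0.2918
 0.2921 0.2922 0.2924 0.2924 0.2926 0.2927 0.2928 0.2931 0.2938 0.294
 0.2942 0.2946 0.2947 0.2947 0.2947 0.2951 0.2951 0.2952 0.2953 0.296 ]
```

View pics/w1.png

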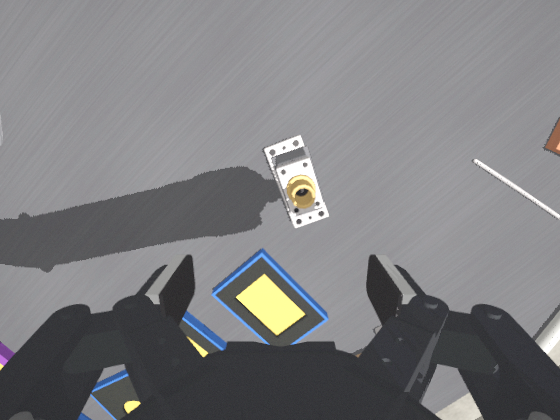

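The wrist view shows the stack at (298,182), tilted, with the bush top at (302,190). The open fingertips sit about 13 mm ahead of the TCP, so the quoted 25 mm is for shut fingers.

```bash
cat > lay.py <<'E'
from h import *
def layers(f,bands,c,r=.09,show=True):
    P=cloud(f); near=np.hypot(P[...,0]-c[0],P[...,1]-c[1])<r; res={}
    for n,a,b,zt in bands:
        m=(near&(P[...,2]>a)&(P[...,2]<b)).astype(np.uint8)
        k,l,st,_=cv2.connectedComponentsWithStats(m)
        if k<2: continue
        keep=np.isin(l,[i for i in range(1,k) if st[i,4]>15])
        v,u=np.nonzero(keep); Q=onz(f,np.c_[u,v],zt)[:,:2]
        (x,y),(w,h),ang=cv2.minAreaRect((Q*1000).astype(np.float32))
        if w<h: w,h,ang=h,w,ang+90
        print(n,len(u),"c %.4f %.4f size %.0f x %.0f long head %.1f z %.4f"%(x/1000,y/1000,w,h,(ang+90)%180-90,np.median(P[keep][:,2])))
ALL=[("plate",.030,.046,.038),("slide",.058,.073,.066),("insert",.079,.093,.086),("bush",.118,.135,.126)]
E
python3 - <<'E'
from lay import *
import pickle
for n in("w1","s1","top0"):
    f=pickle.load(open(n+".pkl","rb")); print(n); layers(f,ALL,(.437,.345))
f=pickle.load(open("w1.pkl","rb")); save(f,"w1c.png",(250,120,350,240),5)
from m import yellow
for o in yellow(f): print(*o)
E
```

```text
w1
plate 990 c 0.4400 0.3428 size 116 x 51 long head -21.2 z 0.0385
slide 275 c 0.4398 0.3454 size 79 x 37 long head -23.6 z 0.0648
insert 1087 c 0.4365 0.3464 size 61 x 40 long head -23.5 z 0.0865
bush 316 c 0.4365 0.3465 size 26 x 25 long head -41.5 z 0.1261
s1
plate 291 c 0.4426 0.3440 size 118 x 52 long head -21.0 z 0.0382
slide 126 c 0.4576 0.3518 size 72 x 38 long head -59.4 z 0.0659
insert 230 c 0.4387 0.3476 size 63 x 43 long head -23.4 z 0.0860
bush 62 c 0.4385 0.3474 size 27 x 22 long head 41.6 z 0.1251
top0
plate 258 c 0.4387 0.3383 size 115 x 53 long head -20.9 z 0.0379
slide 77 c 0.4379 0.3316 size 81 x 35 long head -3.0 z 0.0643
insert 160 c 0.4360 0.3442 size 59 x 43 long head -22.7 z 0.0853
bush 40 c 0.4351 0.3439 size 25 x 23 long head 66.6 z 0.1237
```

View pics/w1c.png

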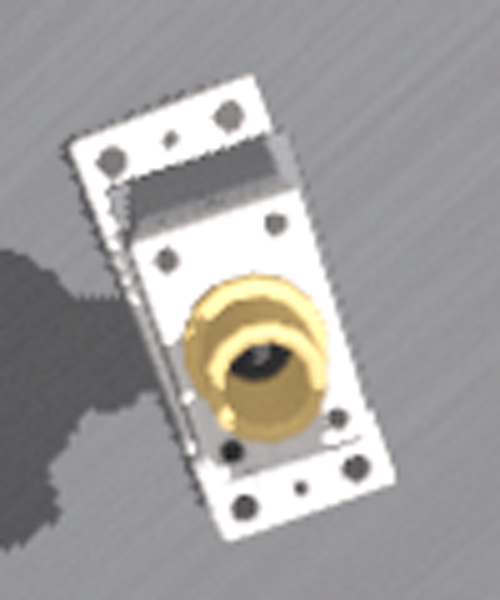

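Wrist crop: bush at (255,360), insert under it, slide nose and slope above and below, plate ends at the top and bottom. The fit gives bush (0.4365, 0.3465), insert long axis −23.5° and plate −21°.

```bash
python3 go.py .437 .3465 .122 66.5
```

```text
t2.70 tcp [0.4209 0.3274 0.3007] head 47.6 tilt 1.000 q7 -0.19 w 0.0855
dx 0.10 dy 2.52 dz 17.87 yaw -18.9
```

Call:
{"method": "send_rows", "body": {"steps": [{"dx": 0.1, "dy": 2.5, "dz": 4, "yaw": -10, "gripper": 0.6}, {"dx": 0.1, "dy": 2.5, "dz": 9, "yaw": -19, "gripper": 0.6}, {"dx": 0.1, "dy": 2.5, "dz": 13, "yaw": -19, "gripper": 0.6}, {"dx": 0.1, "dy": 2.5, "dz": 16, "yaw": -19, "gripper": 0.6}, {"dx": 0.1, "dy": 2.5, "dz": 17.9, "yaw": -19, "gripper": 0.6}]}}

```text
clock: 3.32
tcp_pos: [0.4376, 0.3448, 0.1205]
orientation: [-0.642, -3.075, 0.004]
contact_force: [0.1, 0.2, -0.6]
grip_width: 0.0511
gripper_force: 0.0
```

Call:
{"method": "send_rows", "body": {"force": 25, "steps": [{"dx": 0, "dy": 0, "dz": 0, "yaw": 0, "gripper": 0.6}, {"dx": 0, "dy": 0, "dz": 0, "yaw": 0, "gripper": 0.25}, {"dx": 0, "dy": 0, "dz": 0, "yaw": 0, "gripper": 0.25}, {"dx": 0, "dy": 0, "dz": 0, "yaw": 0, "gripper": 0.15}, {"dx": 0, "dy": 0, "dz": 0, "yaw": 0, "gripper": 0.15}]}}

```text
clock: 3.95
tcp_pos: [0.4378, 0.3476, 0.1236]
orientation: [0.639, 3.074, 0.002]
contact_force: [-1.2, -1.1, 6.8]
grip_width: 0.0247
gripper_force: 25.5
```

```bash
python3 - <<'E'
from lay import *
import pickle
f=grab("scene");pickle.dump(f,open("s2.pkl","wb")); save(f,"s2c.png",(360,230,480,350),5)
E
python3 go.py .566 -.168 .147 90
```

```text
t4.00 tcp [0.4379 0.3476 0.1236] head 66.5 tilt 1.000 q7 -0.10 w 0.0245
dx -32.29 dy -42.19 dz -2.36 yaw -23.5
```

View pics/s2c.png

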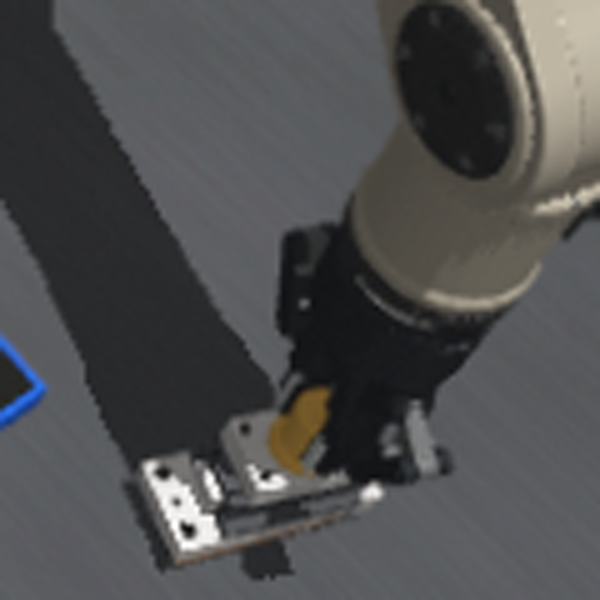

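The crop shows the bush held between the pads and the stack undisturbed. Now I lift.

Call:
{"method": "send_rows", "body": {"steps": [{"dx": 0, "dy": 0, "dz": -0.5, "yaw": 0, "gripper": 0.15}, {"dx": 0, "dy": 0, "dz": -1.5, "yaw": 0, "gripper": 0.15}, {"dx": 0, "dy": 0, "dz": -4, "yaw": 0, "gripper": 0.15}, {"dx": 0, "dy": 0, "dz": -8, "yaw": 0, "gripper": 0.15}, {"dx": 0, "dy": 0, "dz": -11, "yaw": 0, "gripper": 0.15}]}}

```text
clock: 4.62
tcp_pos: [0.437, 0.3474, 0.2342]
orientation: [0.638, 3.075, 0.002]
contact_force: [0.6, -0.3, -1.2]
grip_width: 0.0245
gripper_force: 24.7
```

```bash
python3 - <<'E'
from lay import *
import pickle
f=grab("wrist");pickle.dump(f,open("w2.pkl","wb")); save(f,"w2.png")
layers(f,ALL,(.437,.345))
E
python3 go.py .526 .05 .22 76;python3 go.py .566 -.168 .147 90
```

```text
plate 938 c 0.4356 0.3459 size 106 x 53 long head -21.2 z 0.0384
slide 297 c 0.4067 0.3595 size 39 x 8 long head 66.6 z 0.0652
insert 2485 c 0.4362 0.3465 size 61 x 40 long head -23.4 z 0.0865
t4.67 tcp [0.438  0.349  0.2379] head 66.6 tilt 1.000 q7 0.02 w 0.0246
dx -19.96 dy -23.95 dz 1.71 yaw -9.4
t4.67 tcp [0.438  0.349  0.2379] head 66.6 tilt 1.000 q7 0.02 w 0.0246
dx -32.27 dy -42.40 dz 8.95 yaw -23.4
```

View pics/w2.png

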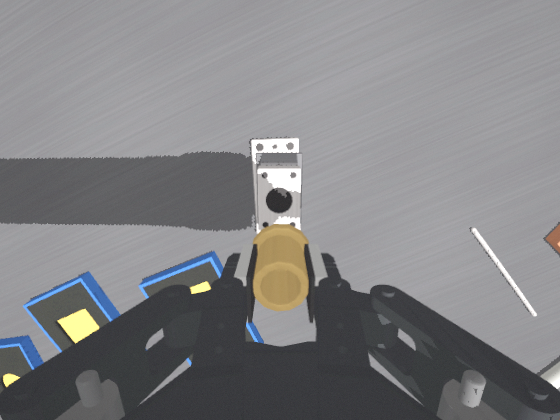

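The wrist view shows the bush upright between the pads at (281,268). The insert at (279,195) has not moved.

Call:
{"method": "send_rows", "body": {"steps": [{"dx": -3.5, "dy": -4.7, "dz": 0, "yaw": 0, "gripper": 0.15}, {"dx": -7, "dy": -9.4, "dz": 1, "yaw": 0, "gripper": 0.15}, {"dx": -10.5, "dy": -14.1, "dz": 2, "yaw": 0, "gripper": 0.15}, {"dx": -14, "dy": -18.8, "dz": 3, "yaw": 0, "gripper": 0.15}, {"dx": -17.5, "dy": -23.5, "dz": 4, "yaw": 0, "gripper": 0.15}]}}

```text
clock: 5.3
tcp_pos: [0.5043, 0.06, 0.1924]
orientation: [0.638, 3.075, 0.0]
contact_force: [1.2, 0.4, -1.5]
grip_width: 0.0248
gripper_force: 24.9
```

Call:
{"method": "send_rows", "body": {"steps": [{"dx": -3.5, "dy": -4.7, "dz": 1, "yaw": 0, "gripper": 0.15}, {"dx": -7, "dy": -9.4, "dz": 2, "yaw": 0, "gripper": 0.15}, {"dx": -10.5, "dy": -14.1, "dz": 3, "yaw": 0, "gripper": 0.15}, {"dx": -13.5, "dy": -17.8, "dz": 4, "yaw": 0, "gripper": 0.15}, {"dx": -14.7, "dy": -18.9, "dz": 5, "yaw": 0, "gripper": 0.15}]}}

```text
clock: 5.92
tcp_pos: [0.5637, -0.1743, 0.1417]
orientation: [0.647, 3.074, -0.002]
contact_force: [-0.3, 0.1, -0.4]
grip_width: 0.0247
gripper_force: 24.9
```

```bash
python3 - <<'E'
from m import *
import pickle
f=grab("wrist");pickle.dump(f,open("w3.pkl","wb"))
for o in yellow(f): print(*o)
E
python3 go.py .5655 -.169 .08; python3 go.py .5655 -.169 .0505
```

```text
t5.97 tcp [ 0.5637 -0.1745  0.1404] head 66.2 tilt 1.000 q7 0.94 w 0.0245
dx 0.05 dy 0.58 dz 6.04 yaw 0.0
t5.97 tcp [ 0.5637 -0.1745  0.1404] head 66.2 tilt 1.000 q7 0.94 w 0.0245
dx 0.05 dy 0.59 dz 8.99 yaw 0.0
```

Call:
{"method": "send_rows", "body": {"steps": [{"dx": 0, "dy": 0.6, "dz": 2, "yaw": 0, "gripper": 0.15}, {"dx": 0, "dy": 0.6, "dz": 4.5, "yaw": 0, "gripper": 0.15}, {"dx": 0, "dy": 0.6, "dz": 6.5, "yaw": 0, "gripper": 0.15}, {"dx": 0, "dy": 0.6, "dz": 7, "yaw": 0, "gripper": 0.15}, {"dx": 0, "dy": 0.6, "dz": 7, "yaw": 0, "gripper": 0.15}]}}

```text
clock: 6.6
tcp_pos: [0.5661, -0.1638, 0.0721]
orientation: [-0.637, -3.076, -0.0]
contact_force: [0.5, 0.3, -0.9]
grip_width: 0.0246
gripper_force: 24.9
```

```bash
python3 go.py .5655 -.169 .0500; python3 - <<'E'
from h import *
f=grab("wrist"); save(f,"w4.png")
E
```

```text
t6.60 tcp [ 0.5661 -0.1638  0.0721] head 66.6 tilt 1.000 q7 0.86 w 0.0246
dx -0.15 dy -0.50 dz 2.21 yaw 0.0
```

View pics/w4.png

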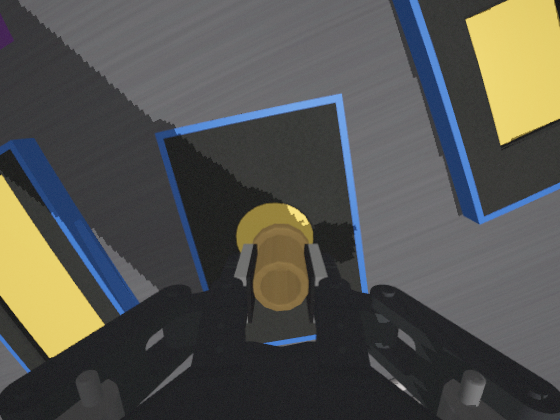

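The wrist view shows the bush over the round cut-out at (277,235) in the blue tray, with only a few mm to correct.

Call:
{"method": "send_rows", "body": {"steps": [{"dx": -0.1, "dy": -0.5, "dz": 0.6, "yaw": 0, "gripper": 0.15}, {"dx": -0.1, "dy": -0.5, "dz": 1.2, "yaw": 0, "gripper": 0.15}, {"dx": -0.1, "dy": -0.5, "dz": 1.7, "yaw": 0, "gripper": 0.15}, {"dx": -0.1, "dy": -0.5, "dz": 2, "yaw": 0, "gripper": 0.15}, {"dx": -0.1, "dy": -0.5, "dz": 2.1, "yaw": 0, "gripper": 0.15}]}}

```text
clock: 7.28
tcp_pos: [0.5649, -0.1694, 0.0509]
orientation: [-0.638, -3.076, -0.0]
contact_force: [0.3, 0.2, -0.5]
grip_width: 0.0245
gripper_force: 24.9
```

Call:
{"method": "send_rows", "body": {"steps": [{"dx": 0, "dy": 0, "dz": 0, "yaw": 0, "gripper": 0.15}, {"dx": 0, "dy": 0, "dz": 0.1, "yaw": 0, "gripper": 0.15}, {"dx": 0, "dy": 0, "dz": 0.1, "yaw": 0, "gripper": 0.15}]}}

```text
clock: 7.65
tcp_pos: [0.565, -0.1696, 0.0502]
orientation: [0.639, 3.076, -0.0]
contact_force: [0.0, 0.6, -1.6]
grip_width: 0.0245
gripper_force: 24.9
```

Call:
{"method": "send_rows", "body": {"steps": [{"dx": 0, "dy": 0, "dz": 0.1, "yaw": 0, "gripper": 0.15}, {"dx": 0, "dy": 0, "dz": 0.1, "yaw": 0, "gripper": 0.15}]}}

```text
clock: 7.9
tcp_pos: [0.5652, -0.1696, 0.0496]
orientation: [0.639, 3.076, -0.0]
contact_force: [-2.5, 0.5, 4.4]
grip_width: 0.0244
gripper_force: 25.4
```

```bash
python3 - <<'E'
from h import *
o=status.get_obs(); print(o["contact_force"],o["tcp_pos"],o["moment"])
E
```

```text
[-2.45585681  0.52185372  4.40929707] [ 0.56515886 -0.16958691  0.04963761] [-0.00356507  0.42636883  0.00919685]
```

Call:
{"method": "send_rows", "body": {"steps": [{"dx": 0, "dy": 0, "dz": 0, "yaw": 0, "gripper": 0.4}, {"dx": 0, "dy": 0, "dz": 0, "yaw": 0, "gripper": 0.5}, {"dx": 0, "dy": 0, "dz": -1, "yaw": 0, "gripper": 0.5}, {"dx": 0, "dy": 0, "dz": -5, "yaw": 0, "gripper": 0.5}, {"dx": 0, "dy": 0, "dz": -11, "yaw": 0, "gripper": 0.5}]}}

```text
clock: 8.52
tcp_pos: [0.5639, -0.1694, 0.1595]
orientation: [-0.638, -3.073, -0.001]
contact_force: [-0.4, -0.2, 0.0]
grip_width: 0.0427
gripper_force: 0.0
```

```bash
python3 - <<'E'
from m import *
from scipy.spatial.transform import Rotation as Ro
import pickle
f=grab("wrist");pickle.dump(f,open("w5.pkl","wb")); save(f,"w5.png")
o=status.get_obs(); R=Ro.from_rotvec(o["orientation"]).as_matrix()
T=(cloud(f)-o["tcp_pos"])@R
m=(abs(T[...,0])<.02)&(abs(T[...,1])<.06)&(T[...,2]>-.02)&(T[...,2]<.045)
for s in(-1,1):
    q=T[m&(T[...,1]*s>0)]; print(len(q),np.percentile(q,[1,50,97,99,100],axis=0).round(4).tolist())
from lay import layers
layers(f,[("bush",.045,.06,.052),("fl",.017,.03,.020)],(.5655,-.169),.03)
for z in yellow(f): print(*z)
E
python3 go.py .436 .3465 .16 66.6
```

```text
2742 [[-0.0052, -0.0532, -0.0198], [0.0141, -0.028, -0.0051], [0.0182, -0.0234, 0.0255], [0.0186, -0.0234, 0.0291], [0.0192, -0.0233, 0.0324]]
2738 [[-0.0051, 0.0188, -0.0198], [0.0145, 0.0237, -0.0053], [0.0182, 0.0453, 0.0257], [0.0186, 0.0492, 0.029], [0.0191, 0.0518, 0.0319]]
bush 504 c 0.5638 -0.1692 size 27 x 25 long head -22.5 z 0.0520
fl 1415 c 0.5652 -0.1688 size 59 x 58 long head 66.6 z 0.0187
t8.57 tcp [ 0.5688 -0.1692  0.1685] head 66.6 tilt 1.000 q7 0.96 w 0.0432
dx 32.69 dy 42.04 dz 0.62 yaw -0.0
```

View pics/w5.png

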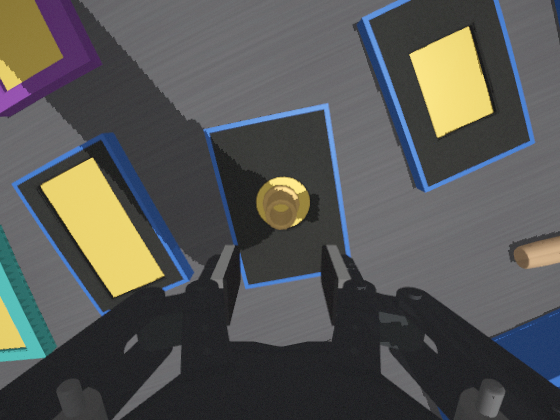

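The wrist view shows the bush standing upright inside its cut-out at (283,202) and roughly centred. Next is the insert.

Call:
{"method": "send_rows", "body": {"steps": [{"dx": 3.5, "dy": 4.5, "dz": 0, "yaw": 0, "gripper": 0.7}, {"dx": 7, "dy": 9, "dz": 0, "yaw": 0, "gripper": 0.7}, {"dx": 10.5, "dy": 13.5, "dz": 0, "yaw": 0, "gripper": 0.7}, {"dx": 14, "dy": 18, "dz": 0, "yaw": 0, "gripper": 0.7}, {"dx": 17.5, "dy": 22.5, "dz": 0, "yaw": 0, "gripper": 0.7}]}}

```text
clock: 9.2
tcp_pos: [0.4937, 0.1083, 0.1598]
orientation: [0.639, 3.075, 0.0]
contact_force: [0.7, 0.3, -0.2]
grip_width: 0.0597
gripper_force: 0.0
```

Call:
{"method": "send_rows", "body": {"steps": [{"dx": 3.5, "dy": 4.5, "dz": 0, "yaw": 0, "gripper": 0.7}, {"dx": 7, "dy": 9, "dz": 0, "yaw": 0, "gripper": 0.7}, {"dx": 10.5, "dy": 13.5, "dz": 0, "yaw": 0, "gripper": 0.7}, {"dx": 14, "dy": 18, "dz": 0, "yaw": 0, "gripper": 0.7}, {"dx": 15.2, "dy": 19.5, "dz": 0, "yaw": 0, "gripper": 0.7}]}}

```text
clock: 9.82
tcp_pos: [0.4302, 0.3504, 0.1603]
orientation: [-0.63, -3.078, -0.005]
contact_force: [-0.1, -0.7, -0.1]
grip_width: 0.0598
gripper_force: 0.0
```

Call:
{"method": "send_rows", "body": {"steps": [{"dx": 0, "dy": 0, "dz": 0, "yaw": 0, "gripper": 0.7}, {"dx": 0, "dy": 0, "dz": 0, "yaw": 0, "gripper": 0.7}]}}

```text
clock: 10.07
tcp_pos: [0.4329, 0.3444, 0.1591]
orientation: [0.641, 3.075, -0.002]
contact_force: [0.9, -0.2, -0.7]
grip_width: 0.06
gripper_force: 0.0
```

```bash
python3 - <<'E'
from lay import *
f=grab("wrist"); layers(f,ALL,(.437,.345))
E
python3 go.py .436 .3465 .0985 66.6
```

```text
plate 1929 c 0.4396 0.3442 size 116 x 53 long head -21.2 z 0.0384
slide 560 c 0.4068 0.3590 size 40 x 9 long head 66.5 z 0.0653
insert 4716 c 0.4352 0.3469 size 61 x 40 long head -23.5 z 0.0865
t10.12 tcp [0.4331 0.3441 0.159 ] head 66.4 tilt 1.000 q7 -0.05 w 0.0595
dx -0.17 dy 0.34 dz 6.05 yaw -0.2
```

Call:
{"method": "send_rows", "body": {"steps": [{"dx": -0.1, "dy": 0.3, "dz": 2, "yaw": 0, "gripper": 0.7}, {"dx": -0.1, "dy": 0.3, "dz": 4, "yaw": 0, "gripper": 0.7}, {"dx": -0.1, "dy": 0.3, "dz": 5.5, "yaw": 0, "gripper": 0.7}, {"dx": -0.1, "dy": 0.3, "dz": 6, "yaw": 0, "gripper": 0.7}, {"dx": -0.1, "dy": 0.3, "dz": 6, "yaw": 0, "gripper": 0.7}]}}

```text
clock: 10.75
tcp_pos: [0.4341, 0.3483, 0.0987]
orientation: [-0.638, -3.075, 0.001]
contact_force: [-0.1, -0.0, 0.3]
grip_width: 0.0597
gripper_force: 0.0
```

Call:
{"method": "send_rows", "body": {"force": 40, "steps": [{"dx": 0, "dy": 0, "dz": 0, "yaw": 0, "gripper": 0.55}, {"dx": 0, "dy": 0, "dz": 0, "yaw": 0, "gripper": 0.45}, {"dx": 0, "dy": 0, "dz": 0, "yaw": 0, "gripper": 0.4}, {"dx": 0, "dy": 0, "dz": 0, "yaw": 0, "gripper": 0.35}, {"dx": 0, "dy": 0, "dz": 0, "yaw": 0, "gripper": 0.35}]}}

```text
clock: 11.38
tcp_pos: [0.4345, 0.3485, 0.0999]
orientation: [0.639, 3.075, 0.001]
contact_force: [-1.8, -1.9, 6.5]
grip_width: 0.0389
gripper_force: 40.0
```

```bash
python3 go.py .526 .007 .15 92
```

```text
t11.38 tcp [0.4345 0.3485 0.0999] head 66.5 tilt 1.000 q7 -0.12 w 0.0389
dx -21.99 dy -27.68 dz -5.01 yaw -25.5
```

Call:
{"method": "send_rows", "body": {"steps": [{"dx": 0, "dy": 0, "dz": -0.5, "yaw": 0, "gripper": 0.35}, {"dx": 0, "dy": 0, "dz": -2, "yaw": 0, "gripper": 0.35}, {"dx": 0, "dy": 0, "dz": -5, "yaw": 0, "gripper": 0.35}, {"dx": -3, "dy": -4, "dz": -7, "yaw": 0, "gripper": 0.35}, {"dx": -6, "dy": -8, "dz": -7, "yaw": 0, "gripper": 0.35}]}}

```text
clock: 12.0
tcp_pos: [0.4585, 0.2512, 0.1716]
orientation: [0.635, 3.074, 0.004]
contact_force: [1.1, 0.2, -3.2]
grip_width: 0.0385
gripper_force: 41.3
```

Call:
{"method": "send_rows", "body": {"steps": [{"dx": -3, "dy": -4, "dz": 0, "yaw": -8, "gripper": 0.35}, {"dx": -6.5, "dy": -8, "dz": 0, "yaw": -16, "gripper": 0.35}, {"dx": -10, "dy": -12.5, "dz": 0, "yaw": -22, "gripper": 0.35}, {"dx": -12.5, "dy": -15.5, "dz": 0, "yaw": -25, "gripper": 0.35}, {"dx": -12.5, "dy": -15.5, "dz": 0, "yaw": -25, "gripper": 0.35}]}}

```text
clock: 12.62
tcp_pos: [0.5114, 0.0547, 0.1693]
orientation: [0.032, -3.141, 0.003]
contact_force: [-0.5, 1.6, -3.2]
grip_width: 0.039
gripper_force: 41.4
```

Call:
{"method": "send_rows", "body": {"steps": [{"dx": 0, "dy": 0, "dz": 0, "yaw": 0, "gripper": 0.35}, {"dx": 0, "dy": 0, "dz": 0, "yaw": 0, "gripper": 0.35}]}}

```text
clock: 12.88
tcp_pos: [0.5102, 0.0605, 0.1696]
orientation: [-0.046, 3.141, 0.001]
contact_force: [-0.7, 1.1, -3.2]
grip_width: 0.0388
gripper_force: 41.4
```

```bash
python3 - <<'E'
from m import *
import pickle
f=grab("wrist"); save(f,"w6.png"); pickle.dump(f,open("w6.pkl","wb"))
hsv=cv2.cvtColor(f["color"],cv2.COLOR_RGB2HSV)
for lo in (120,80):
  m=cv2.inRange(hsv,(18,lo,90),(36,255,255))
  for c in cv2.findContours(m,cv2.RETR_EXTERNAL,cv2.CHAIN_APPROX_NONE)[0]:
    if cv2.contourArea(c)<300: continue
    P=onz(f,c.reshape(-1,2),.012)[:,:2]; print(lo,c.reshape(-1,2).mean(0),cv2.minAreaRect((P*1000).astype(np.float32)))
E
python3 go.py .526 .007 .10 92
```

```text
120 [220.62162162 200.94594595] ((521.365966796875, 6.6333160400390625), (63.33673858642578, 56.37641143798828), 2.2250771522521973)
80 [ 49.59036145 248.68072289] ((571.3323364257812, -185.8469696044922), (50.02654266357422, 80.11885833740234), 12.809246063232422)
80 [394.82319392 245.73764259] ((565.7059326171875, 178.84999084472656), (64.05604553222656, 100.45098876953125), 89.80146026611328)
80 [220.83086053 215.56379822] ((527.5723876953125, 6.870941162109375), (77.30375671386719, 56.74807357788086), 2.161261558532715)
t12.93 tcp [0.5102 0.0605 0.1695] head 91.7 tilt 1.000 q7 0.92 w 0.0391
dx -1.42 dy -5.39 dz 6.95 yaw -0.3
```

View pics/w6.png

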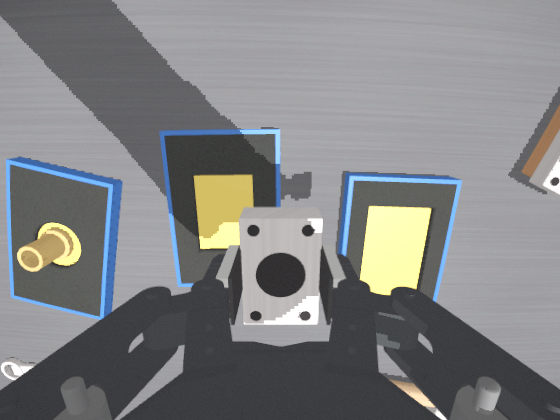

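The wrist view shows the insert held level at (281,265), with its tray's floor beside it at (224,212). The tray fit is (0.527, 0.007) at 2.2°.

Call:
{"method": "send_rows", "body": {"steps": [{"dx": -0.7, "dy": -2.7, "dz": 2, "yaw": 0, "gripper": 0.35}, {"dx": -1.3, "dy": -5.4, "dz": 5, "yaw": 0, "gripper": 0.35}, {"dx": -1.3, "dy": -5.4, "dz": 8, "yaw": 0, "gripper": 0.35}, {"dx": -1.3, "dy": -5.4, "dz": 10, "yaw": 0, "gripper": 0.35}, {"dx": -1.3, "dy": -5.4, "dz": 11, "yaw": 0, "gripper": 0.35}]}}

```text
clock: 13.55
tcp_pos: [0.5245, 0.0058, 0.058]
orientation: [0.044, -3.14, -0.0]
contact_force: [-0.4, 0.7, -3.1]
grip_width: 0.0386
gripper_force: 41.4
```

Call:
{"method": "send_rows", "body": {"steps": [{"dx": 0, "dy": 0, "dz": 0.4, "yaw": 0, "gripper": 0.35}, {"dx": 0, "dy": 0, "dz": 0.8, "yaw": 0, "gripper": 0.35}, {"dx": 0, "dy": 0, "dz": 1, "yaw": 0, "gripper": 0.35}, {"dx": 0, "dy": 0, "dz": 1.1, "yaw": 0, "gripper": 0.35}, {"dx": 0, "dy": 0, "dz": 1.2, "yaw": 0, "gripper": 0.35}]}}

```text
clock: 14.18
tcp_pos: [0.5251, 0.0053, 0.0474]
orientation: [-0.042, 3.141, -0.0]
contact_force: [-0.3, 0.3, -4.8]
grip_width: 0.0384
gripper_force: 41.4
```

Call:
{"method": "send_rows", "body": {"steps": [{"dx": 0, "dy": 0, "dz": 0, "yaw": 0, "gripper": 0.35}, {"dx": 0, "dy": 0, "dz": 0.1, "yaw": 0, "gripper": 0.35}, {"dx": 0, "dy": 0, "dz": 0.1, "yaw": 0, "gripper": 0.35}]}}

```text
clock: 14.55
tcp_pos: [0.5249, 0.0054, 0.0461]
orientation: [0.042, -3.141, 0.0]
contact_force: [-0.5, 0.1, -3.0]
grip_width: 0.0388
gripper_force: 41.4
```

Call:
{"method": "send_rows", "body": {"steps": [{"dx": 0, "dy": 0, "dz": 0.05, "yaw": 0, "gripper": 0.35}, {"dx": 0, "dy": 0, "dz": 0.1, "yaw": 0, "gripper": 0.35}, {"dx": 0, "dy": 0, "dz": 0.1, "yaw": 0, "gripper": 0.35}]}}

```text
clock: 14.92
tcp_pos: [0.525, 0.0054, 0.046]
orientation: [-0.042, 3.141, -0.001]
contact_force: [-4.1, -2.2, 7.8]
grip_width: 0.0392
gripper_force: 42.6
```

Call:
{"method": "send_rows", "body": {"steps": [{"dx": 0, "dy": 0, "dz": 0, "yaw": 0, "gripper": 0.5}, {"dx": 0, "dy": 0, "dz": 0, "yaw": 0, "gripper": 0.6}, {"dx": 0, "dy": 0, "dz": -1, "yaw": 0, "gripper": 0.7}, {"dx": 0, "dy": 0, "dz": -5, "yaw": 0, "gripper": 0.7}, {"dx": 0, "dy": 0, "dz": -11, "yaw": 0, "gripper": 0.7}]}}

```text
clock: 15.55
tcp_pos: [0.524, 0.0053, 0.1557]
orientation: [0.043, -3.138, -0.001]
contact_force: [0.7, -1.2, 0.4]
grip_width: 0.06
gripper_force: 0.0
```

```bash
python3 - <<'E'
from lay import *
f=grab("wrist"); layers(f,[("insert",.026,.038,.032)],(.527,.007),.045)
E
python3 go.py .435 .346 .155 66.5
```

```text
insert 3157 c 0.5274 0.0058 size 60 x 40 long head 1.6 z 0.0326
t15.60 tcp [0.5282 0.0071 0.1637] head 91.6 tilt 1.000 q7 1.01 w 0.0598
dx 8.37 dy 34.14 dz 0.81 yaw 25.1
```

The insert lies at (0.5274, 0.0058) with its top at 32 mm, so it is flat and centred. Next is the slide.

Call:
{"method": "send_rows", "body": {"steps": [{"dx": 1.5, "dy": 5.7, "dz": 0, "yaw": 5, "gripper": 0.75}, {"dx": 3, "dy": 11.4, "dz": 0, "yaw": 10, "gripper": 0.75}, {"dx": 4.5, "dy": 17.1, "dz": 0, "yaw": 15, "gripper": 0.75}, {"dx": 6, "dy": 22.8, "dz": 0, "yaw": 20, "gripper": 0.75}, {"dx": 7.5, "dy": 28.5, "dz": 0, "yaw": 25, "gripper": 0.75}]}}

```text
clock: 16.23
tcp_pos: [0.4418, 0.2901, 0.1559]
orientation: [0.643, 3.074, 0.001]
contact_force: [1.2, 0.2, 1.0]
grip_width: 0.0642
gripper_force: 0.0
```

Call:
{"method": "send_rows", "body": {"steps": [{"dx": 2.5, "dy": 4.3, "dz": 0, "yaw": 0, "gripper": 0.75}, {"dx": 3.5, "dy": 4.6, "dz": 0, "yaw": 0, "gripper": 0.75}, {"dx": 3.7, "dy": 4.6, "dz": 0, "yaw": 0, "gripper": 0.75}, {"dx": 3.7, "dy": 4.6, "dz": 0, "yaw": 0, "gripper": 0.75}]}}

```text
clock: 16.73
tcp_pos: [0.4273, 0.3434, 0.155]
orientation: [0.641, 3.075, -0.002]
contact_force: [-0.2, -1.2, 0.3]
grip_width: 0.0641
gripper_force: 0.0
```

```bash
python3 - <<'E'
from lay import *
f=grab("wrist"); layers(f,ALL[:2]+[("foot",.0435,.049,.046),("slidetop",.062,.07,.066)],(.437,.345)); save(f,"w7.png",(200,80,400,300),2.7)
E
python3 go.py .437 .345 .074 66.5
```

```text
plate 2213 c 0.4397 0.3445 size 116 x 54 long head -21.2 z 0.0385
slide 4514 c 0.4377 0.3458 size 77 x 36 long head -23.4 z 0.0664
foot 1100 c 0.4358 0.3467 size 77 x 48 long head -23.4 z 0.0464
slidetop 4293 c 0.4375 0.3459 size 72 x 36 long head -23.4 z 0.0664
t16.77 tcp [0.4275 0.3434 0.1551] head 66.4 tilt 1.000 q7 -0.06 w 0.0642
dx -0.80 dy 0.54 dz 8.11 yaw -0.1
```

View pics/w7.png

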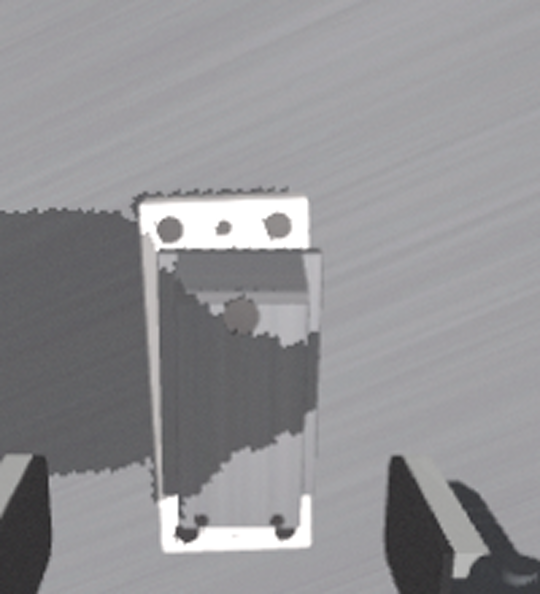

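The crop shows the slide at (240,400), its sloped end up at (240,265) and its nose end down at (235,525), on the plate.

```bash
python3 - <<'E'
from lay import *
f=grab("wrist"); P=cloud(f); c=np.array([.437,.3455]); a=np.radians(-23.4); u=np.array([np.cos(a),np.sin(a)]); v=np.array([-u[1],u[0]])
near=np.hypot(P[...,0]-c[0],P[...,1]-c[1])<.075
for lo,hi in((.041,.075),(.044,.05),(.064,.07)):
    Q=P[near&(P[...,2]>lo)&(P[...,2]<hi)][:,:2]-c
    print(lo,hi,np.percentile(Q@u,[.2,99.8]).round(4),np.percentile(Q@v,[.5,99.5]).round(4))
E
python3 go.py .437 .3455 .0745 66.6
```

```text
0.041 0.075 [-0.0403  0.0428] [-0.0231  0.0243]
0.044 0.05 [-0.0403  0.0371] [-0.0233  0.0246]
0.064 0.07 [-0.0338  0.0368] [-0.0171  0.0184]
t16.82 tcp [0.4276 0.3435 0.1551] head 66.4 tilt 1.000 q7 -0.06 w 0.0642
dx -0.78 dy 0.57 dz 8.06 yaw -0.2
```

Call:
{"method": "send_rows", "body": {"steps": [{"dx": -0.9, "dy": 0.6, "dz": 2, "yaw": 0, "gripper": 0.75}, {"dx": -0.9, "dy": 0.6, "dz": 4.5, "yaw": 0, "gripper": 0.75}, {"dx": -0.9, "dy": 0.6, "dz": 6.5, "yaw": 0, "gripper": 0.7}, {"dx": -0.9, "dy": 0.6, "dz": 7.8, "yaw": 0, "gripper": 0.6}, {"dx": -0.9, "dy": 0.6, "dz": 8, "yaw": 0, "gripper": 0.55}]}}

```text
clock: 17.45
tcp_pos: [0.437, 0.3467, 0.0744]
orientation: [-0.639, -3.075, 0.002]
contact_force: [0.8, 0.6, 0.3]
grip_width: 0.047
gripper_force: 0.0
```

Call:
{"method": "send_rows", "body": {"force": 55, "steps": [{"dx": 0, "dy": 0, "dz": 0, "yaw": 0, "gripper": 0.5}, {"dx": 0, "dy": 0, "dz": 0, "yaw": 0, "gripper": 0.42}, {"dx": 0, "dy": 0, "dz": 0, "yaw": 0, "gripper": 0.3}, {"dx": 0, "dy": 0, "dz": 0, "yaw": 0, "gripper": 0.3}, {"dx": 0, "dy": 0, "dz": 0, "yaw": 0, "gripper": 0.3}]}}

```text
clock: 18.08
tcp_pos: [0.4374, 0.3469, 0.076]
orientation: [0.639, 3.075, -0.001]
contact_force: [-2.1, -3.0, 6.0]
grip_width: 0.0349
gripper_force: 55.2
```

```bash
python3 go.py .5655 .1785 .16 89.8
```

```text
t18.07 tcp [0.4374 0.3469 0.076 ] head 66.5 tilt 1.000 q7 -0.14 w 0.0349
dx -18.47 dy -10.34 dz -8.38 yaw -23.3
```

Call:
{"method": "send_rows", "body": {"steps": [{"dx": 0, "dy": 0, "dz": -0.5, "yaw": 0, "gripper": 0.3}, {"dx": 0, "dy": 0, "dz": -2, "yaw": 0, "gripper": 0.3}, {"dx": 0, "dy": 0, "dz": -5, "yaw": 0, "gripper": 0.3}, {"dx": -3, "dy": -2, "dz": -8, "yaw": -5, "gripper": 0.3}, {"dx": -7, "dy": -4, "dz": -8, "yaw": -10, "gripper": 0.3}]}}

```text
clock: 18.7
tcp_pos: [0.4864, 0.2842, 0.1587]
orientation: [0.358, 3.117, 0.006]
contact_force: [1.5, 0.9, -6.8]
grip_width: 0.0343
gripper_force: 56.7
```

```bash
python3 go.py .5645 .1785 .11 89.8
```

```text
t18.70 tcp [0.4864 0.2842 0.1587] head 76.9 tilt 1.000 q7 0.25 w 0.0343
dx -9.99 dy -8.55 dz 4.87 yaw -12.9
```

Call:
{"method": "send_rows", "body": {"steps": [{"dx": -3.5, "dy": -3, "dz": 0, "yaw": -5, "gripper": 0.3}, {"dx": -7, "dy": -6, "dz": 1, "yaw": -10, "gripper": 0.3}, {"dx": -10, "dy": -8.5, "dz": 2.5, "yaw": -13, "gripper": 0.3}, {"dx": -10, "dy": -8.5, "dz": 4, "yaw": -13, "gripper": 0.3}, {"dx": -10, "dy": -8.5, "dz": 5, "yaw": -13, "gripper": 0.3}]}}

```text
clock: 19.32
tcp_pos: [0.5625, 0.1766, 0.1047]
orientation: [-0.014, -3.14, -0.001]
contact_force: [-0.5, 0.9, -7.3]
grip_width: 0.0346
gripper_force: 56.8
```

Call:
{"method": "send_rows", "body": {"steps": [{"dx": 0, "dy": 0, "dz": 1, "yaw": 0, "gripper": 0.3}, {"dx": 0, "dy": 0, "dz": 2, "yaw": 0, "gripper": 0.3}, {"dx": 0, "dy": 0, "dz": 2, "yaw": 0, "gripper": 0.3}, {"dx": 0, "dy": 0, "dz": 2, "yaw": 0, "gripper": 0.3}]}}

```text
clock: 19.82
tcp_pos: [0.5632, 0.1771, 0.0855]
orientation: [0.012, 3.141, 0.0]
contact_force: [0.7, 0.6, -8.4]
grip_width: 0.035
gripper_force: 56.8
```

```bash
python3 go.py .5645 .1785 .051 89.8; python3 - <<'E'
from h import *
f=grab("wrist"); save(f,"w8.png")
E
```

```text
t19.82 tcp [0.5632 0.1771 0.0855] head 89.6 tilt 1.000 q7 0.61 w 0.0350
dx -0.13 dy 0.14 dz 3.45 yaw -0.2
```

View pics/w8.png

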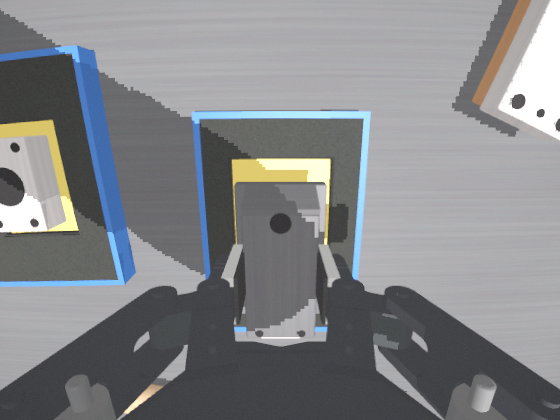

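The slide is level and lines up with its cut-out, whose floor shows around (281,210). Now I lower it.

Call:
{"method": "send_rows", "body": {"steps": [{"dx": -0.1, "dy": 0.1, "dz": 0.8, "yaw": 0, "gripper": 0.3}, {"dx": -0.1, "dy": 0.1, "dz": 1.6, "yaw": 0, "gripper": 0.3}, {"dx": -0.1, "dy": 0.1, "dz": 2.4, "yaw": 0, "gripper": 0.3}, {"dx": -0.1, "dy": 0.1, "dz": 3.1, "yaw": 0, "gripper": 0.3}, {"dx": -0.1, "dy": 0.1, "dz": 3.4, "yaw": 0, "gripper": 0.3}]}}

```text
clock: 20.5
tcp_pos: [0.5638, 0.1774, 0.0504]
orientation: [-0.013, -3.141, 0.0]
contact_force: [0.2, 0.1, -7.9]
grip_width: 0.0343
gripper_force: 56.8
```

Call:
{"method": "send_rows", "body": {"steps": [{"dx": 0, "dy": 0, "dz": 0, "yaw": 0, "gripper": 0.3}, {"dx": 0, "dy": 0, "dz": 0.1, "yaw": 0, "gripper": 0.3}, {"dx": 0, "dy": 0, "dz": 0.1, "yaw": 0, "gripper": 0.3}]}}

```text
clock: 20.88
tcp_pos: [0.5642, 0.1776, 0.0503]
orientation: [0.013, 3.141, 0.0]
contact_force: [0.1, -0.4, -8.0]
grip_width: 0.0346
gripper_force: 56.8
```

Call:
{"method": "send_rows", "body": {"steps": [{"dx": 0, "dy": 0, "dz": 0.05, "yaw": 0, "gripper": 0.3}, {"dx": 0, "dy": 0, "dz": 0.1, "yaw": 0, "gripper": 0.3}, {"dx": 0, "dy": 0, "dz": 0.1, "yaw": 0, "gripper": 0.3}]}}

```text
clock: 21.25
tcp_pos: [0.5642, 0.1777, 0.0501]
orientation: [0.013, 3.141, -0.001]
contact_force: [-5.0, -1.9, 6.0]
grip_width: 0.0348
gripper_force: 58.5
```

Call:
{"method": "send_rows", "body": {"steps": [{"dx": 0, "dy": 0, "dz": 0, "yaw": 0, "gripper": 0.45}, {"dx": 0, "dy": 0, "dz": 0, "yaw": 0, "gripper": 0.6}, {"dx": 0, "dy": 0, "dz": -1, "yaw": 0, "gripper": 0.7}, {"dx": 0, "dy": 0, "dz": -5, "yaw": 0, "gripper": 0.9}, {"dx": 0, "dy": 0, "dz": -10, "yaw": 0, "gripper": 0.9}]}}

```text
clock: 21.88
tcp_pos: [0.5637, 0.1776, 0.1501]
orientation: [-0.012, -3.14, -0.0]
contact_force: [1.6, -0.3, 0.4]
grip_width: 0.0766
gripper_force: 0.0
```

```bash
python3 - <<'E'
from lay import *
f=grab("wrist"); layers(f,[("slide",.034,.046,.040),("foot",.0185,.0245,.020)],(.5655,.1785),.052)
E
python3 go.py .435 .346 .15 68.8
```

```text
slide 3881 c 0.5660 0.1780 size 77 x 36 long head -0.3 z 0.0404
foot 2170 c 0.5638 0.1789 size 103 x 80 long head 88.8 z 0.0194
t21.93 tcp [0.5668 0.18   0.1574] head 89.6 tilt 1.000 q7 0.68 w 0.0771
dx 13.30 dy 16.50 dz 0.69 yaw 20.8
```

Call:
{"method": "send_rows", "body": {"steps": [{"dx": 3, "dy": 4, "dz": 0, "yaw": 5, "gripper": 0.9}, {"dx": 6.5, "dy": 8.5, "dz": 0, "yaw": 10, "gripper": 0.9}, {"dx": 10, "dy": 13, "dz": 0, "yaw": 16, "gripper": 0.9}, {"dx": 12.7, "dy": 16.5, "dz": 0, "yaw": 21, "gripper": 0.9}, {"dx": 12.7, "dy": 16.5, "dz": 0, "yaw": 21, "gripper": 0.9}]}}

```text
clock: 22.55
tcp_pos: [0.4353, 0.348, 0.1505]
orientation: [0.574, 3.089, 0.005]
contact_force: [0.5, -0.7, 0.2]
grip_width: 0.0769
gripper_force: 0.0
```

Call:
{"method": "send_rows", "body": {"steps": [{"dx": 0, "dy": 0, "dz": 0, "yaw": 0, "gripper": 0.9}, {"dx": 0, "dy": 0, "dz": 0, "yaw": 0, "gripper": 0.9}]}}

```text
clock: 22.8
tcp_pos: [0.4396, 0.3423, 0.1491]
orientation: [0.588, 3.086, -0.001]
contact_force: [0.3, -0.5, 0.8]
grip_width: 0.0765
gripper_force: 0.0
```

```bash
python3 - <<'E'
from lay import *
f=grab("wrist"); layers(f,ALL[:1],(.437,.345))
f=grab("scene"); layers(f,ALL[:1],(.437,.345))
E
python3 go.py .440 .344 .055 68.8
```

```text
plate 8323 c 0.4391 0.3426 size 115 x 50 long head -21.2 z 0.0384
plate 801 c 0.4424 0.3435 size 119 x 54 long head -21.4 z 0.0379
t22.90 tcp [0.4394 0.3425 0.149 ] head 68.4 tilt 1.000 q7 -0.02 w 0.0772
dx 0.00 dy 0.17 dz 9.40 yaw -0.4
```

The slide sits flat in its tray, with its top at 40 mm. The plate is at (0.4395, 0.343), −21.2°.

Call:
{"method": "send_rows", "body": {"steps": [{"dx": 0, "dy": 0.1, "dz": 3, "yaw": 0, "gripper": 0.9}, {"dx": 0, "dy": 0.1, "dz": 6, "yaw": 0, "gripper": 0.9}, {"dx": 0, "dy": 0.1, "dz": 8.5, "yaw": 0, "gripper": 0.85}, {"dx": 0, "dy": 0.1, "dz": 9.6, "yaw": 0, "gripper": 0.75}, {"dx": 0, "dy": 0.1, "dz": 9.8, "yaw": 0, "gripper": 0.7}]}}

```text
clock: 23.52
tcp_pos: [0.4389, 0.3442, 0.0509]
orientation: [-0.586, -3.086, 0.001]
contact_force: [-0.5, -0.2, -0.2]
grip_width: 0.06
gripper_force: 0.0
```

Call:
{"method": "send_rows", "body": {"force": 80, "steps": [{"dx": 0, "dy": 0, "dz": 0, "yaw": 0, "gripper": 0.65}, {"dx": 0, "dy": 0, "dz": 0, "yaw": 0, "gripper": 0.58}, {"dx": 0, "dy": 0, "dz": 0, "yaw": 0, "gripper": 0.45}, {"dx": 0, "dy": 0, "dz": 0, "yaw": 0, "gripper": 0.45}, {"dx": 0, "dy": 0, "dz": 0, "yaw": 0, "gripper": 0.45}]}}

```text
clock: 24.15
tcp_pos: [0.439, 0.3441, 0.0525]
orientation: [0.585, 3.085, -0.002]
contact_force: [-1.8, -4.5, 10.9]
grip_width: 0.0475
gripper_force: 81.3
```

Call:
{"method": "send_rows", "body": {"steps": [{"dx": 0, "dy": 0, "dz": -0.5, "yaw": 0, "gripper": 0.45}, {"dx": 0, "dy": 0, "dz": -1.5, "yaw": 0, "gripper": 0.45}, {"dx": 0, "dy": 0, "dz": -4, "yaw": 0, "gripper": 0.45}, {"dx": 0, "dy": 0, "dz": -8, "yaw": 0, "gripper": 0.45}, {"dx": 0, "dy": 0, "dz": -11, "yaw": 0, "gripper": 0.45}]}}

```text
clock: 24.78
tcp_pos: [0.4387, 0.3449, 0.1629]
orientation: [0.584, 3.087, 0.001]
contact_force: [0.3, 0.5, -7.0]
grip_width: 0.0474
gripper_force: 84.4
```

```bash
python3 go.py .56 -.08 .16; python3 go.py .523 -.341 .1 91
```

```text
t24.77 tcp [0.4387 0.3449 0.1629] head 68.6 tilt 1.000 q7 -0.01 w 0.0474
dx -26.82 dy -35.11 dz 0.25 yaw 0.0
t24.77 tcp [0.4387 0.3449 0.1629] head 68.6 tilt 1.000 q7 -0.01 w 0.0474
dx -32.91 dy -60.77 dz 6.23 yaw -22.4
```

Call:
{"method": "send_rows", "body": {"steps": [{"dx": -2, "dy": -3.7, "dz": 0, "yaw": 0, "gripper": 0.45}, {"dx": -4.7, "dy": -8.6, "dz": 0, "yaw": 0, "gripper": 0.45}, {"dx": -7.4, "dy": -13.6, "dz": 0, "yaw": 0, "gripper": 0.45}, {"dx": -10.1, "dy": -18.6, "dz": 0, "yaw": 0, "gripper": 0.45}, {"dx": -12.8, "dy": -23.6, "dz": 0, "yaw": 0, "gripper": 0.45}]}}

```text
clock: 25.4
tcp_pos: [0.4714, 0.0764, 0.1615]
orientation: [0.584, 3.086, 0.0]
contact_force: [1.6, 0.1, -6.8]
grip_width: 0.0474
gripper_force: 84.4
```

Call:
{"method": "send_rows", "body": {"steps": [{"dx": -2.7, "dy": -5, "dz": 0, "yaw": -4, "gripper": 0.45}, {"dx": -5.4, "dy": -10, "dz": 0, "yaw": -8, "gripper": 0.45}, {"dx": -8.1, "dy": -15, "dz": 0, "yaw": -12, "gripper": 0.45}, {"dx": -10.8, "dy": -20, "dz": 0, "yaw": -17, "gripper": 0.45}, {"dx": -13.5, "dy": -25, "dz": 0, "yaw": -22, "gripper": 0.45}]}}

```text
clock: 26.02
tcp_pos: [0.5056, -0.2057, 0.1615]
orientation: [-0.02, 3.141, 0.0]
contact_force: [1.3, 1.3, -6.4]
grip_width: 0.0474
gripper_force: 84.4
```

```bash
python3 go.py .523 -.341 .1 91
```

```text
t26.02 tcp [ 0.5056 -0.2057  0.1615] head 90.7 tilt 1.000 q7 1.42 w 0.0474
dx -1.57 dy -13.55 dz 6.15 yaw -0.3
```

Call:
{"method": "send_rows", "body": {"steps": [{"dx": -0.5, "dy": -5, "dz": 0, "yaw": 0, "gripper": 0.45}, {"dx": -1, "dy": -9, "dz": 0, "yaw": 0, "gripper": 0.45}, {"dx": -1.5, "dy": -12, "dz": 0, "yaw": 0, "gripper": 0.45}, {"dx": -1.5, "dy": -13, "dz": 0, "yaw": 0, "gripper": 0.45}, {"dx": -1.5, "dy": -13, "dz": 0, "yaw": 0, "gripper": 0.45}]}}

```text
clock: 26.65
tcp_pos: [0.5215, -0.3339, 0.1609]
orientation: [0.013, -3.141, -0.001]
contact_force: [0.7, 0.1, -5.9]
grip_width: 0.0473
gripper_force: 84.4
```

Call:
{"method": "send_rows", "body": {"steps": [{"dx": 0, "dy": 0, "dz": 0, "yaw": 0, "gripper": 0.45}, {"dx": 0, "dy": 0, "dz": 0, "yaw": 0, "gripper": 0.45}]}}

```text
clock: 26.9
tcp_pos: [0.5222, -0.3323, 0.1614]
orientation: [0.018, -3.142, -0.001]
contact_force: [-0.1, 0.1, -6.2]
grip_width: 0.0474
gripper_force: 84.4
```

```bash
python3 - <<'E'
from lay import *
import pickle
f=grab("wrist"); save(f,"w9.png"); pickle.dump(f,open("w9.pkl","wb"))
# blue rim outer at z=.018, held plate top
hsv=cv2.cvtColor(f["color"],cv2.COLOR_RGB2HSV); P=cloud(f)
m=(cv2.inRange(hsv,(100,120,60),(125,255,255))>0)&(abs(P[...,2]-.018)<.006)&(abs(P[...,1]+.341)<.075)&(abs(P[...,0]-.523)<.1)
Q=P[m][:,:2]; print(m.sum(),np.percentile(Q,[.3,99.7],axis=0).round(4).tolist())
c=status.get_obs()["tcp_pos"]
layers(f,[("held",.143-.006,.143+.012,c[2]-.0145)],c,.075)
E
python3 go.py .523 -.341 .1 91
```

```text
1363 [[0.4441, -0.3952], [0.5688, -0.2878]]
held 19568 c 0.5170 -0.3324 size 105 x 79 long head 0.7 z 0.1471
t26.95 tcp [ 0.5222 -0.3327  0.1614] head 90.6 tilt 1.000 q7 1.62 w 0.0473
dx -0.08 dy -0.83 dz 6.14 yaw -0.4
```

View pics/w9.png

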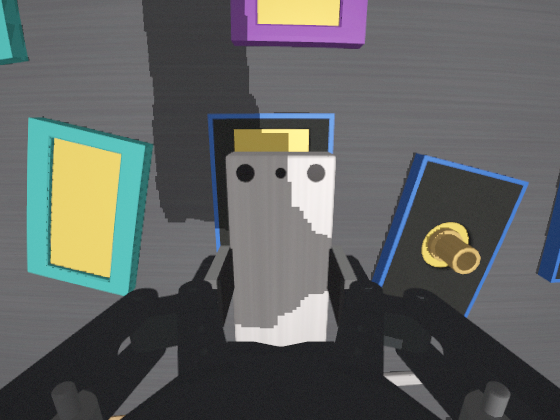

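The wrist view shows the plate held level at (281,250) over the blue tray_plate, whose near floor edge is at (271,140). The tray centre is (0.523, −0.3415), so I shift 8.5 mm and lower.

Call:
{"method": "send_rows", "body": {"steps": [{"dx": 0, "dy": -0.9, "dz": 2, "yaw": 0, "gripper": 0.45}, {"dx": 0, "dy": -0.9, "dz": 5, "yaw": 0, "gripper": 0.45}, {"dx": 0, "dy": -0.9, "dz": 8, "yaw": 0, "gripper": 0.45}, {"dx": 0, "dy": -0.9, "dz": 9.5, "yaw": 0, "gripper": 0.45}, {"dx": 0, "dy": -0.9, "dz": 10, "yaw": 0, "gripper": 0.45}]}}

```text
clock: 27.58
tcp_pos: [0.5215, -0.3428, 0.0598]
orientation: [0.015, -3.14, -0.002]
contact_force: [0.1, 0.0, -6.1]
grip_width: 0.047
gripper_force: 84.4
```

Call:
{"method": "send_rows", "body": {"steps": [{"dx": 0, "dy": 0, "dz": 0.4, "yaw": 0, "gripper": 0.45}, {"dx": 0, "dy": 0, "dz": 0.8, "yaw": 0, "gripper": 0.45}, {"dx": 0, "dy": 0, "dz": 1.2, "yaw": 0, "gripper": 0.45}, {"dx": 0, "dy": 0, "dz": 1.5, "yaw": 0, "gripper": 0.45}, {"dx": 0, "dy": 0, "dz": 1.5, "yaw": 0, "gripper": 0.45}]}}

```text
clock: 28.2
tcp_pos: [0.5219, -0.3428, 0.046]
orientation: [0.015, -3.141, -0.0]
contact_force: [0.3, -0.3, -6.8]
grip_width: 0.0473
gripper_force: 84.4
```

Call:
{"method": "send_rows", "body": {"steps": [{"dx": 0, "dy": 0, "dz": 0.05, "yaw": 0, "gripper": 0.45}, {"dx": 0, "dy": 0, "dz": 0.1, "yaw": 0, "gripper": 0.45}, {"dx": 0, "dy": 0, "dz": 0.1, "yaw": 0, "gripper": 0.45}]}}

```text
clock: 28.58
tcp_pos: [0.5221, -0.3428, 0.0452]
orientation: [-0.015, 3.141, -0.0]
contact_force: [-0.6, -1.1, -6.8]
grip_width: 0.0472
gripper_force: 84.4
```

Call:
{"method": "send_rows", "body": {"steps": [{"dx": 0, "dy": 0, "dz": 0.05, "yaw": 0, "gripper": 0.45}, {"dx": 0, "dy": 0, "dz": 0.05, "yaw": 0, "gripper": 0.45}]}}

```text
clock: 28.82
tcp_pos: [0.5221, -0.3429, 0.0447]
orientation: [-0.015, 3.141, -0.0]
contact_force: [0.6, 1.0, -7.0]
grip_width: 0.0473
gripper_force: 84.5
```

Call:
{"method": "send_rows", "body": {"steps": [{"dx": 0, "dy": 0, "dz": 0.05, "yaw": 0, "gripper": 0.45}, {"dx": 0, "dy": 0, "dz": 0.1, "yaw": 0, "gripper": 0.45}, {"dx": 0, "dy": 0, "dz": 0.1, "yaw": 0, "gripper": 0.45}]}}

```text
clock: 29.2
tcp_pos: [0.5221, -0.3428, 0.0446]
orientation: [0.015, -3.141, 0.001]
contact_force: [-4.2, 1.0, 6.0]
grip_width: 0.0474
gripper_force: 85.7
```

Call:
{"method": "send_rows", "body": {"steps": [{"dx": 0, "dy": 0, "dz": 0, "yaw": 0, "gripper": 0.65}, {"dx": 0, "dy": 0, "dz": 0, "yaw": 0, "gripper": 0.75}, {"dx": 0, "dy": 0, "dz": -1, "yaw": 0, "gripper": 0.8}, {"dx": 0, "dy": 0, "dz": -5, "yaw": 0, "gripper": 0.8}, {"dx": 0, "dy": 0, "dz": -11, "yaw": 0, "gripper": 0.8}]}}

```text
clock: 29.82
tcp_pos: [0.5212, -0.3424, 0.154]
orientation: [0.015, -3.139, -0.003]
contact_force: [0.9, -0.3, 0.3]
grip_width: 0.0685
gripper_force: 0.0
```

Call:
{"method": "send_rows", "body": {"steps": [{"dx": 5, "dy": 0, "dz": -5, "yaw": 0, "gripper": 0.8}, {"dx": 7, "dy": 0, "dz": -10, "yaw": 0, "gripper": 0.8}, {"dx": 7, "dy": 0, "dz": -14, "yaw": 0, "gripper": 0.8}, {"dx": 7, "dy": 0, "dz": -14, "yaw": 0, "gripper": 0.8}, {"dx": 7, "dy": 0, "dz": -14, "yaw": 0, "gripper": 0.8}]}}

```text
clock: 30.45
tcp_pos: [0.4519, -0.3433, 0.2936]
orientation: [0.015, -3.141, 0.001]
contact_force: [-0.8, -0.3, -0.4]
grip_width: 0.0681
gripper_force: 0.0
```

```bash
python3 - <<'E'
from lay import *
f=grab("wrist"); layers(f,[("plate",.025,.036,.030)],(.523,-.341),.075)
f=grab("scene"); save(f,"s9.png",(180,130,460,360),2.8)
layers(f,[("plate",.025,.036,.030)],(.523,-.341),.07);layers(f,[("insert",.026,.038,.032)],(.527,.007),.045);layers(f,[("slide",.034,.046,.040)],(.5655,.1785),.052);layers(f,[("bush",.046,.06,.052)],(.5655,-.169),.03)
E
```

```text
plate 2896 c 0.5232 -0.3422 size 116 x 50 long head 0.6 z 0.0306
plate 399 c 0.5251 -0.3401 size 117 x 54 long head 0.5 z 0.0306
insert 255 c 0.5290 0.0072 size 62 x 42 long head 0.6 z 0.0327
slide 348 c 0.5706 0.1803 size 78 x 37 long head -1.8 z 0.0393
bush 41 c 0.5654 -0.1671 size 28 x 22 long head 55.6 z 0.0513
```

View pics/s9.png

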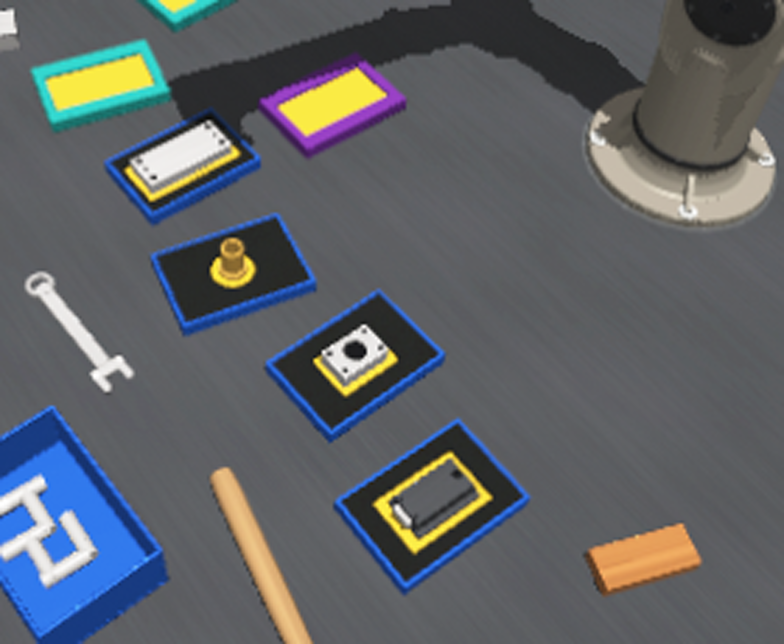

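The scene crop shows all four parts flat inside their own blue trays: plate (183,160), bush (232,258), insert (357,352), slide (435,497). The hammer and wrench have not moved and the arm is clear.

```bash
python3 -c "
from bench import workorder
print(workorder.hand_in())"
```

```text
the job is handed in; nothing more can be done
None
```

I took the stack apart, set the bush, insert, slide and plate flat in their matching blue trays, left the hammer, wrench and look-alikes untouched, and handed the job in at about 30.5 s on the robot clock; no verdict came back.

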